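Couple the toy carriage to the engine with the T pin

ROBOT

A 6-joint arm with a two-finger parallel gripper is mounted at the origin on the work surface. World frame = base frame: x ahead of the robot, y to its left, z up, the work surface at z = 0. Lengths are in m, angles in rad, forces in N, time in s.
With the tool pointing down it reaches from about 0.375 to 0.825 m from the base axis. Payload 5.5 kg.
Tool frame: the origin (TCP) lies midway between the tips of the shut fingers; the grasp point (between the pads) lies behind it (r.grip_point_offset is the z of the grasp point in the tool frame, in m); z points along the fingers, y is the line along which they close (so a half turn about z gives the same grasp; the last joint's range is limited). The gripper opens to 85 mm and grips with 20 to 120 N. Pads are 22 mm wide; open, the fingers measure 114 mm over their backs; the gripper's body (76 mm by 85 mm) begins 54 mm behind the grasp point. The pads swing forward as they close: fully open they stand 13 mm farther back than shut.
Start: joints at [-1.195, 0.314, -0.047, 1.21, 0, 1.571], TCP at [0.22, -0.558, 0.231] pointing down, gripper open.
Joint ranges: [-2.67, 2.67], [-0.69, 1.73], [-1.03, 1.25], [-2.08, 2.16], [-1.42, 1.45], [-3.14, 3.14]. Speed limits (rad/s): [2.39, 2.39, 3.01, 3.14, 3.14, 3.14].

INTERFACE

Orientations are given as a unit quaternion [x, y, z, w].
In Python, from bench import r gives the robot as it stands. The module is installed in compiled form; this text tells all that it offers.
- The arm moves only by the tool move_arm, never from a script. Its argument "deltas" is a list of rows, each an object of numbers: "rx", "ry", "rz": the turn, a rotation vector about the world's x, y, z in degrees; "tx", "ty", "tz": the shift along the world's x, y, z in m; "jaw": the finger opening in m, from 0 to 0.0854. In form: [{"rx": .., "ry": .., "rz": .., "tx": .., "ty": .., "tz": .., "jaw": ..}, ...]. A call has 1 to 20 rows; each row shifts and turns the commanded pose from where the row before left it; what a row does not reach is not made up. A row lasts 1/10 s, in which the tool goes at most 50 mm and 8.59 degrees, less where a joint would pass 70% of its speed; a pose out of reach is approached as far as the arm can. A call is refused whole if a number of a shift passes 0.05 or a number of a turn 8.59, either way. A call with a gripper value outside its range is refused whole. The fingers move at their own pace and stop on an object; the grip force is fixed at half the most. Time passes only in rows, so rows that do not move let the fingers close. It gives the time, the measured TCP pose, the force, the opening and the grip force at its end, in the units of the state.
- r.get_state(): the state, without advancing time (a new reading comes with each control period).
- r.camera(name): name is "side" or "top" or "wrist"; returns a dict with "pixels" (400x640x3 uint8, red, green, blue), "camera_matrix" (3x3 intrinsics, pixels), "extrinsics" (4x4, takes a point from camera to world coordinates); the wrist camera has in their place "hand_eye" (4x4, takes a point from camera to tool coordinates, whose origin is the TCP and whose axes are the flange's). Camera axes: x right, y down, z forward; pixel columns grow to the right and rows downward; lengths in m; the calibration is good to about 2 mm. A picture is of the moment at which its call begins: read the wrist's pose just before it. There is no depth.
- r.hand_in(): hands the job in; it is judged then, once.
The state is a dict: "clock": time; "qpos": joint angles; "joint_velocities": joint speeds; "effort": joint torques, N m; "tcp_pos": TCP position; "tcp_rot": TCP orientation; "wrist_force": force on the tool from outside, world axes, zero at the start; "ft_torque": the same for the moment, N m; "finger_gap": finger opening in m; "gripper_force": force on a finger pad.
Only numpy, scipy, OpenCV 4.12 (cv2) and the standard library are available. Lean on these libraries where they do the work, as an engineer would, in place of code of your own. Each camera call takes 0.05 s, during which the arm holds its last target. There are 200 camera calls.

TASK

Couple the toy train: first run the carriage along its track until its tongue is fully home in the engine's fork. Then lift the wooden T pin, which stands tip up on its crossbar, out of its block, lay it flat on the shelf and let it go; take it afresh and slide it level through fork and tongue, all the way in until its crossbar rests against the fork. Leave the other toys where they are.

Things in the scene. Friction and masses are not known exactly. Their poses are not given: they have to be found in the camera images.
- track: Wooden track 80 wide, 540 long, 12 mm high, fixed; origin on the shelf under the fork's hole. y runs along the track from the engine (negative y, fixed on it, 24 to 211 mm from the origin, 111 mm high near the fork) to the carriage (positive y); x is level across the track, away from the robot; z up. Train bodies stay within 32 mm of the middle in x.
- fork_hole (a point): Centre of the hole through the engine's fork, 58 mm above the shelf, axes as the track. The hole runs level across the track (along x), 20 mm wide, chamfered 2 mm. Two upright cheeks, each 14 mm thick, 36 mm high: outer faces at x = -31 and +31, inner faces at -17 and +17 mm. They reach 18 mm past the hole in y.
- carriage (a joint): Slide of the carriage along the track (m); its wheels are captive in the grooves, it cannot be lifted. 0 = tongue fully home in the fork, at the stop, holes in line; up to 0.12 as it stands farther from the engine. About 1.5 N of friction; stays where it is left.
- tongue_hole (a point): Centre of the 20 mm hole through the carriage's tongue (30 mm thick, 36 mm high, goes between the cheeks), axes as the track. Meets fork_hole when the joint is 0. The carriage's chassis (56 mm wide, 30 to 60 mm above the shelf) begins 24 mm from here in +y and is 120 mm long.
- carriage_roof (a point): Centre of the top of the carriage's roof, 98 mm above the shelf, axes as the track. The upper part under it (60 to 98 mm above the shelf) is a block 46 mm wide across the track and 90 mm long, good to grip from above.
- pin: Loose wooden T pin, 30 g. Origin: middle of the crossbar. Round crossbar along x, 16 mm thick, 50 mm long; round shaft along +z, 16 mm thick, chamfered tip 104 mm from the origin. Starts tip up, crossbar in the block's groove. Lying flat its axis is 8 mm above the shelf and it does not roll. It may go in from either side of the fork.
- pin_tip (a point): Tip end of the pin's shaft, 104 mm from the pin's origin, axes as the pin.
- pin_mid (a point): Point on the pin's axis 39 mm from its origin: it coincides with fork_hole when the pin is fully home with its crossbar against a cheek.
- block: Fixed wooden block 80 (x) by 54 (y) by 36 mm high; origin under its centre. In its top is a groove 53 mm long (x), 19 mm wide (y), 28 mm deep that holds the pin's crossbar; the groove's floor is 8 mm above the shelf.
- ball: Bystander: hollow orange plastic ball with finger holes, 80 mm across; origin at its underside. Leave it.
- mallet: Bystander: wooden mallet 190 mm long, 45 mm high, with a blue ball head, lying on its side; its head is at x = -40 mm, its handle runs to x = +145 mm. Leave it.
- skittle: Bystander: plain wooden skittle 94 mm high, 40 mm thick, standing; origin at its underside. Leave it.
Things that resemble listed ones, but are neither listed nor needed, are in the scene too. What is meant by the pin is not blue or green, and is the smaller of those in its own colour.

How it is judged:
By the outcome, as a careful person would: the job done as asked, in the order asked, and still so for the second after the job is handed in, with the robot touching nothing.
It also fails if it takes over 72 s, if anything falls off the work surface, if the arm or the gripper's body presses on something with over 40 N, if the wrist force passes 120 N, or if a joint passes its speed limit or range.

## Working session

There is one attempt and no reset: what is moved stays moved. The work goes in short steps, Python scripts to look and compute and a tool call to move; the robot and the scene stay as the last step left them, time stands still between calls to the robot, and variables do not carry over. Pictures are saved under pics/ and viewed, at most 10 in all, crops included, and the job is handed in when it is done.

Besides the shell and the picture viewer there is one more tool, called after "Emit:" by a JSON object that holds its "method" and its "body", one argument or row to a line. move_arm: Moves the arm, as the interface text tells. Its arguments: {"type":"object","properties":{"deltas":{"type":"array","items":{"type":"object","properties":{"rx":{"type":"number"},"ry":{"type":"number"},"rz":{"type":"number"},"tx":{"type":"number"},"ty":{"type":"number"},"tz":{"type":"number"},"jaw":{"type":"number"}}}}},"required":["deltas"]}

```bash
mkdir -p pics; cat > h.py <<'E'
import numpy as np, cv2
from scipy.spatial.transform import Rotation as R
from bench import r
def snap(n,f):
    s=r.get_state(); c=r.camera(n); cv2.imwrite('pics/'+f+'.png',c['pixels'][:,:,::-1])
    if n=='wrist':
        T=np.eye(4);T[:3,:3]=R.from_quat(s['tcp_rot']).as_matrix();T[:3,3]=s['tcp_pos'];E=T@c['hand_eye']
    else: E=c['extrinsics']
    np.savez('pics/'+f+'.npz',K=c['camera_matrix'],E=E); return c
def px2w(f,uv,z):
    d=np.load('pics/'+f+'.npz');K,E=d['K'],d['E']
    v=E[:3,:3]@np.linalg.solve(K,[uv[0],uv[1],1.]);o=E[:3,3]
    return o+v*(z-o[2])/v[2]
def w2px(f,p):
    d=np.load('pics/'+f+'.npz');K,E=d['K'],d['E']
    q=K@(E[:3,:3].T@(np.asarray(p)-E[:3,3])); return q[:2]/q[2]
E
python3 - <<'E'
from h import *
for n in ('top','side'): 
    snap(n,n+'0'); d=np.load('pics/'+n+'0.npz');print(d['K'].round(1).tolist(),d['E'].round(3).tolist())
print(r.get_state(),r.grip_point_offset)
E
```

```text
[[468.2, 0.0, 326.0], [0.0, 468.2, 204.3], [0.0, 0.0, 1.0]] [[-0.014, -0.995, 0.097, 0.457], [-1.0, 0.014, -0.002, 0.037], [0.001, -0.097, -0.995, 1.254], [0.0, 0.0, 0.0, 1.0]]
[[425.6, 0.0, 314.1], [0.0, 425.6, 192.1], [0.0, 0.0, 1.0]] [[-0.677, -0.377, 0.632, -0.131], [-0.736, 0.34, -0.585, 0.69], [0.005, -0.861, -0.508, 0.686], [0.0, 0.0, 0.0, 1.0]]
{'clock': 0.1, 'qpos': array([-1.19499011e+00,  3.14159812e-01, -4.79679908e-02,  1.21019509e+00,
        2.59412133e-05,  1.57078626e+00]), 'joint_velocities': array([-0.00103607, -0.00077156,  0.00237865,  0.00052001,  0.00065603,
       -0.0001347 ]), 'effort': array([-7.85835509e-04, -5.40767419e+01,  3.40541303e+01,  1.12064046e-02,
       -4.76633875e-05, -4.01036900e-06]), 'tcp_pos': array([ 0.22003333, -0.55764706,  0.23052294]), 'tcp_rot': array([ 9.82396869e-01,  1.86804201e-01, -1.29834372e-04, -7.52269764e-04]), 'wrist_force': array([-0.53601191,  0.09961598,  0.21190504]), 'ft_torque': array([ 0.05268085, -0.02365956,  0.02530816]), 'gripper_force': 0.0, 'finger_gap': 0.08521924868406965} -0.0187
```

View pics/top0.png

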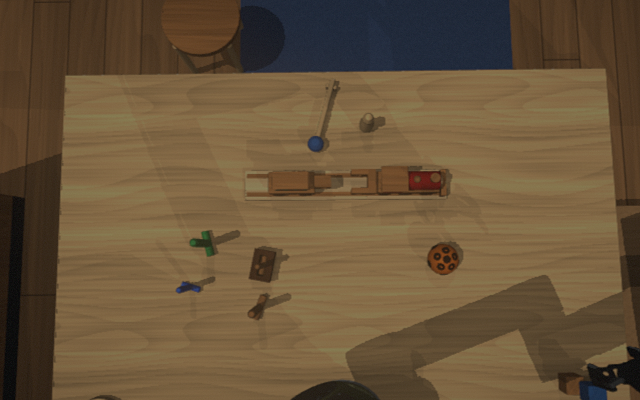

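View pics/side0.png

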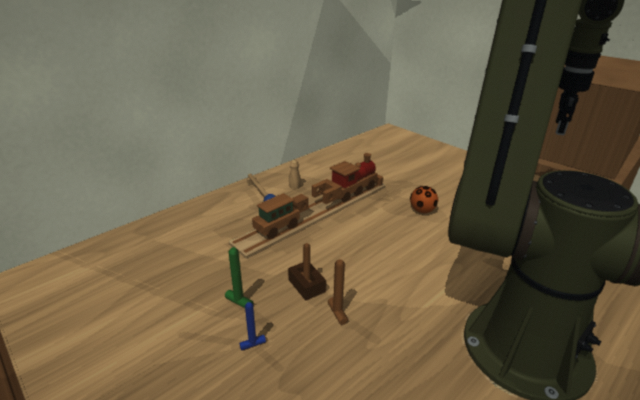

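Top view: the engine is at about (405,181), the carriage at (291,181) and the block at (263,264). Side view: the pin candidates are green (236,275), blue (252,322), tall brown free-standing (338,290) and short brown in the block (306,265). The meant one is the short brown pin in the block, because it is not blue or green, is the smaller of the two browns and stands in the groove. I'll confirm that in a crop.

```bash
python3 - <<'E'
from h import *
t=cv2.imread('pics/top0.png');s=cv2.imread('pics/side0.png')
a=cv2.resize(t[160:210,235:455],None,fx=3.6,fy=3.6,interpolation=cv2.INTER_CUBIC)  #792x180
b=cv2.resize(t[235:325,235:305],None,fx=4.4,fy=4.4,interpolation=cv2.INTER_CUBIC) #308x396
c=cv2.resize(s[235:335,270:380],None,fx=3.96,fy=3.96,interpolation=cv2.INTER_CUBIC) #436x396
o=np.zeros((580,800,3),np.uint8);o[:180,:792]=a;o[182:182+b.shape[0],:b.shape[1]]=b;o[182:182+c.shape[0],320:320+c.shape[1]]=c
o=np.clip(o*1.7,0,255).astype(np.uint8)
cv2.imwrite('pics/crop0.png',o)
E
```

```text
(no output)
```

View pics/crop0.png

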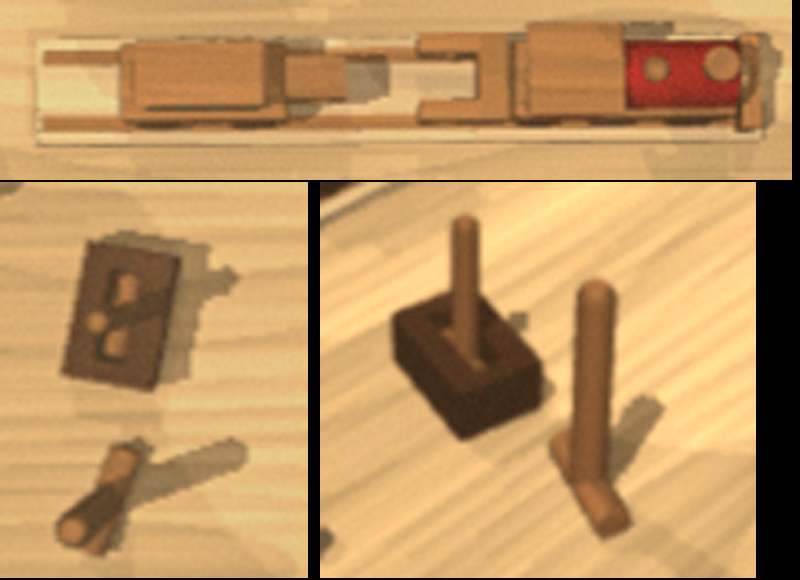

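The crop confirms it: the short brown pin stands in the block's groove, and the other brown one is thicker, taller and free-standing. Next I turn pixels into positions.

```bash
python3 - <<'E'
from h import *
A=lambda u,v:(235-.36+u/3.6,160-.36+v/3.6); B=lambda u,v:(235-.4+u/4.4,235-.4+(v-182)/4.4); C=lambda u,v:(270-.37+(u-320)/3.96,235-.37+(v-182)/3.96)
P=lambda uv,z,f='top0':px2w(f,uv,z).round(4)
print('track',P(A(36,40),.012),P(A(36,146),.012),P(A(765,143),.012),P(A(765,40),.012))
print('fork tips',P(A(417,33),.076),P(A(417,122),.076),'engine back inner',P(A(475,56),.076),P(A(475,100),.076))
print('tongue',P(A(346,55),.076),P(A(346,102),.076))
print('roof',P(A(120,44),.098),P(A(120,122),.098),P(A(264,42),.098),P(A(264,120),.098))
bl=[P(B(*q),.036) for q in ((80,240),(180,258),(155,390),(62,373))];print('block',bl,np.mean(bl,0))
e=(bl[0]-bl[3]+bl[1]-bl[2]);print('block yaw of x axis',np.degrees(np.arctan2(e[1],e[0])))
print('tip top',P(B(97,320),.12),'side',P(C(466,222),.12,'side0'))
print('bar',P(B(127,280),.024),P(B(115,350),.024))
print('decoy',P(B(73,530),.13))
print('blue',P((182,289),.10),'green',P((196,243),.12),'mallet head',P((316,144),.03),'ball',P((443,258),.08),'skittle',P((367,118),.09))
E
```

```text
track [0.6717 0.2508 0.012 ] [0.5922 0.2506 0.012 ] [ 0.5867 -0.2895  0.012 ] [ 0.6639 -0.2925  0.012 ]
fork tips [ 0.6618 -0.0296  0.076 ] [ 0.5984 -0.0284  0.076 ] engine back inner [ 0.6447 -0.0703  0.076 ] [ 0.6134 -0.0696  0.076 ]
tongue [0.6468 0.0208 0.076 ] [0.6133 0.0213 0.076 ]
roof [0.6531 0.1777 0.098 ] [0.5987 0.1778 0.098 ] [0.6531 0.0778 0.098 ] [0.5986 0.0784 0.098 ]
block [array([0.4654, 0.2251, 0.036 ]), array([0.454 , 0.1663, 0.036 ]), array([0.3775, 0.1812, 0.036 ]), array([0.3881, 0.2355, 0.036 ])] [0.42125  0.202025 0.036   ]
block yaw of x axis -9.341457964747066
tip top [0.4212 0.2027 0.12  ] side [0.4188 0.2026 0.12  ]
bar [0.4414 0.199  0.024 ] [0.4004 0.2062 0.024 ]
decoy [0.3101 0.2141 0.13  ]
blue [0.3676 0.3872 0.1   ] green [0.4783 0.349  0.12  ] mallet head [0.7378 0.0581 0.03  ] ball [ 0.4329 -0.2555  0.08  ] skittle [ 0.7895 -0.0734  0.09  ]
```

Emit:
{"method": "move_arm", "body": {
  "deltas": [
    {"tx":0.0205,"ty":0.0394,"rz":3.43,"jaw":0},
    {"tx":0.0205,"ty":0.0394,"rz":3.43,"jaw":0},
    {"tx":0.0205,"ty":0.0394,"rz":3.43,"jaw":0},
    {"tx":0.0205,"ty":0.0394,"rz":3.43,"jaw":0},
    {"tx":0.0205,"ty":0.0394,"rz":3.43,"jaw":0},
    {"tx":0.0205,"ty":0.0394,"rz":3.43,"jaw":0},
    {"tx":0.0205,"ty":0.0394,"rz":3.43,"jaw":0},
    {"tx":0.0205,"ty":0.0394,"rz":3.43,"jaw":0},
    {"tx":0.0205,"ty":0.0394,"rz":3.43,"jaw":0},
    {"tx":0.0205,"ty":0.0394,"rz":3.43,"jaw":0},
    {"tx":0.0205,"ty":0.0394,"rz":3.43,"jaw":0},
    {"tx":0.0205,"ty":0.0394,"rz":3.43,"jaw":0},
    {"tx":0.0205,"ty":0.0394,"rz":3.43,"jaw":0},
    {"tx":0.0205,"ty":0.0394,"rz":3.43,"jaw":0},
    {"tx":0.0205,"ty":0.0394,"rz":3.43,"jaw":0},
    {"tx":0.0205,"ty":0.0394,"rz":3.43,"jaw":0},
    {"tx":0.0205,"ty":0.0394,"rz":3.43,"jaw":0},
    {"tx":0.0205,"ty":0.0394,"rz":3.43,"jaw":0},
    {"tx":0.0205,"ty":0.0394,"rz":3.43,"jaw":0},
    {"tx":0.0205,"ty":0.0394,"rz":3.43,"jaw":0}
  ]
}}

```text
schema error: expected keys rx, ry, rz, tx, ty, tz, jaw
```

Emit:
{"method": "move_arm", "body": {
  "deltas": [
    {"rx":0,"ry":0,"rz":3.43,"tx":0.0205,"ty":0.0394,"tz":0,"jaw":0},
    {"rx":0,"ry":0,"rz":3.43,"tx":0.0205,"ty":0.0394,"tz":0,"jaw":0},
    {"rx":0,"ry":0,"rz":3.43,"tx":0.0205,"ty":0.0394,"tz":0,"jaw":0},
    {"rx":0,"ry":0,"rz":3.43,"tx":0.0205,"ty":0.0394,"tz":0,"jaw":0},
    {"rx":0,"ry":0,"rz":3.43,"tx":0.0205,"ty":0.0394,"tz":0,"jaw":0},
    {"rx":0,"ry":0,"rz":3.43,"tx":0.0205,"ty":0.0394,"tz":0,"jaw":0},
    {"rx":0,"ry":0,"rz":3.43,"tx":0.0205,"ty":0.0394,"tz":0,"jaw":0},
    {"rx":0,"ry":0,"rz":3.43,"tx":0.0205,"ty":0.0394,"tz":0,"jaw":0},
    {"rx":0,"ry":0,"rz":3.43,"tx":0.0205,"ty":0.0394,"tz":0,"jaw":0},
    {"rx":0,"ry":0,"rz":3.43,"tx":0.0205,"ty":0.0394,"tz":0,"jaw":0},
    {"rx":0,"ry":0,"rz":3.43,"tx":0.0205,"ty":0.0394,"tz":0,"jaw":0},
    {"rx":0,"ry":0,"rz":3.43,"tx":0.0205,"ty":0.0394,"tz":0,"jaw":0},
    {"rx":0,"ry":0,"rz":3.43,"tx":0.0205,"ty":0.0394,"tz":0,"jaw":0},
    {"rx":0,"ry":0,"rz":3.43,"tx":0.0205,"ty":0.0394,"tz":0,"jaw":0},
    {"rx":0,"ry":0,"rz":3.43,"tx":0.0205,"ty":0.0394,"tz":0,"jaw":0},
    {"rx":0,"ry":0,"rz":3.43,"tx":0.0205,"ty":0.0394,"tz":0,"jaw":0},
    {"rx":0,"ry":0,"rz":3.43,"tx":0.0205,"ty":0.0394,"tz":0,"jaw":0},
    {"rx":0,"ry":0,"rz":3.43,"tx":0.0205,"ty":0.0394,"tz":0,"jaw":0},
    {"rx":0,"ry":0,"rz":3.43,"tx":0.0205,"ty":0.0394,"tz":0,"jaw":0},
    {"rx":0,"ry":0,"rz":3.43,"tx":0.0205,"ty":0.0394,"tz":0,"jaw":0}
  ]
}}

```text
clock: 2.1
tcp_pos: [0.6305, 0.2316, 0.2308]
tcp_rot: [0.705, 0.709, -0.0, -0.0]
wrist_force: [0.7, -0.0, -0.3]
finger_gap: 0.0
gripper_force: 0.0
```

Emit:
{"method": "move_arm", "body": {
  "deltas": [
    {"rx":0,"ry":0,"rz":0,"tx":0,"ty":0,"tz":-0.036,"jaw":0},
    {"rx":0,"ry":0,"rz":0,"tx":0,"ty":0,"tz":-0.036,"jaw":0},
    {"rx":0,"ry":0,"rz":0,"tx":0,"ty":0,"tz":-0.036,"jaw":0},
    {"rx":0,"ry":0,"rz":0,"tx":0,"ty":0,"tz":-0.036,"jaw":0},
    {"rx":0,"ry":0,"rz":0,"tx":0,"ty":0,"tz":-0.036,"jaw":0},
    {"rx":0,"ry":0,"rz":0,"tx":0,"ty":-0.01,"tz":0,"jaw":0},
    {"rx":0,"ry":0,"rz":0,"tx":0,"ty":-0.01,"tz":0,"jaw":0},
    {"rx":0,"ry":0,"rz":0,"tx":0,"ty":-0.01,"tz":0,"jaw":0},
    {"rx":0,"ry":0,"rz":0,"tx":0,"ty":-0.01,"tz":0,"jaw":0},
    {"rx":0,"ry":0,"rz":0,"tx":0,"ty":-0.01,"tz":0,"jaw":0},
    {"rx":0,"ry":0,"rz":0,"tx":0,"ty":-0.01,"tz":0,"jaw":0},
    {"rx":0,"ry":0,"rz":0,"tx":0,"ty":-0.01,"tz":0,"jaw":0},
    {"rx":0,"ry":0,"rz":0,"tx":0,"ty":-0.01,"tz":0,"jaw":0},
    {"rx":0,"ry":0,"rz":0,"tx":0,"ty":-0.01,"tz":0,"jaw":0},
    {"rx":0,"ry":0,"rz":0,"tx":0,"ty":-0.005,"tz":0,"jaw":0},
    {"rx":0,"ry":0,"rz":0,"tx":0,"ty":-0.005,"tz":0,"jaw":0}
  ]
}}

```text
clock: 3.7
tcp_pos: [0.63, 0.1293, 0.0511]
tcp_rot: [0.706, 0.708, -0.0, -0.0]
wrist_force: [-0.6, 2.1, 0.7]
finger_gap: -0.0002
gripper_force: 0.8
```

Emit:
{"method": "move_arm", "body": {
  "deltas": [
    {"rx":0,"ry":0,"rz":0,"tx":0,"ty":-0.004,"tz":0,"jaw":0},
    {"rx":0,"ry":0,"rz":0,"tx":0,"ty":-0.004,"tz":0,"jaw":0},
    {"rx":0,"ry":0,"rz":0,"tx":0,"ty":-0.002,"tz":0,"jaw":0},
    {"rx":0,"ry":0,"rz":0,"tx":0,"ty":-0.002,"tz":0,"jaw":0},
    {"rx":0,"ry":0,"rz":0,"tx":0,"ty":-0.001,"tz":0,"jaw":0}
  ]
}}

```text
clock: 4.2
tcp_pos: [0.63, 0.1168, 0.0512]
tcp_rot: [0.706, 0.708, -0.0, -0.0]
wrist_force: [-1.4, 1.6, -0.3]
finger_gap: 0.0003
gripper_force: 0.8
```

Emit:
{"method": "move_arm", "body": {
  "deltas": [
    {"rx":0,"ry":0,"rz":0,"tx":0,"ty":-0.002,"tz":0,"jaw":0},
    {"rx":0,"ry":0,"rz":0,"tx":0,"ty":-0.001,"tz":0,"jaw":0},
    {"rx":0,"ry":0,"rz":0,"tx":0,"ty":-0.001,"tz":0,"jaw":0}
  ]
}}

```text
clock: 4.5
tcp_pos: [0.63, 0.1128, 0.0512]
tcp_rot: [0.706, 0.708, -0.0, -0.0]
wrist_force: [-0.4, 1.0, -0.1]
finger_gap: -0.0003
gripper_force: 0.8
```

Emit:
{"method": "move_arm", "body": {
  "deltas": [
    {"rx":0,"ry":0,"rz":0,"tx":0,"ty":-0.001,"tz":0,"jaw":0},
    {"rx":0,"ry":0,"rz":0,"tx":0,"ty":-0.001,"tz":0,"jaw":0}
  ]
}}

```text
clock: 4.7
tcp_pos: [0.6301, 0.1108, 0.0512]
tcp_rot: [0.706, 0.708, -0.0, -0.0]
wrist_force: [-0.5, 1.9, 0.5]
finger_gap: -0.0001
gripper_force: 0.8
```

Emit:
{"method": "move_arm", "body": {
  "deltas": [
    {"rx":0,"ry":0,"rz":0,"tx":0,"ty":-0.001,"tz":0,"jaw":0},
    {"rx":0,"ry":0,"rz":0,"tx":0,"ty":-0.001,"tz":0,"jaw":0}
  ]
}}

```text
clock: 4.9
tcp_pos: [0.6302, 0.1088, 0.0513]
tcp_rot: [0.706, 0.708, -0.0, -0.0]
wrist_force: [-1.0, 1.8, -0.1]
finger_gap: 0.0
gripper_force: 0.8
```

Emit:
{"method": "move_arm", "body": {
  "deltas": [
    {"rx":0,"ry":0,"rz":0,"tx":0,"ty":-0.001,"tz":0,"jaw":0},
    {"rx":0,"ry":0,"rz":0,"tx":0,"ty":-0.001,"tz":0,"jaw":0}
  ]
}}

```text
clock: 5.1
tcp_pos: [0.6302, 0.1068, 0.0513]
tcp_rot: [0.706, 0.708, -0.0, 0.0]
wrist_force: [-0.6, 1.5, -1.2]
finger_gap: -0.0002
gripper_force: 0.8
```

Emit:
{"method": "move_arm", "body": {
  "deltas": [
    {"rx":0,"ry":0,"rz":0,"tx":0,"ty":-0.001,"tz":0,"jaw":0},
    {"rx":0,"ry":0,"rz":0,"tx":0,"ty":-0.001,"tz":0,"jaw":0}
  ]
}}

```text
clock: 5.3
tcp_pos: [0.6302, 0.1048, 0.0513]
tcp_rot: [0.706, 0.708, 0.0, 0.0]
wrist_force: [-0.4, 1.6, -0.9]
finger_gap: -0.0
gripper_force: 0.8
```

Emit:
{"method": "move_arm", "body": {
  "deltas": [
    {"rx":0,"ry":0,"rz":0,"tx":0,"ty":-0.001,"tz":0,"jaw":0},
    {"rx":0,"ry":0,"rz":0,"tx":0,"ty":-0.001,"tz":0,"jaw":0}
  ]
}}

```text
clock: 5.5
tcp_pos: [0.6302, 0.1041, 0.0513]
tcp_rot: [0.706, 0.708, 0.001, -0.001]
wrist_force: [-0.8, 7.7, -1.4]
finger_gap: 0.0001
gripper_force: 3.9
```

Emit:
{"method": "move_arm", "body": {
  "deltas": [
    {"rx":0,"ry":0,"rz":0,"tx":0,"ty":-0.001,"tz":0,"jaw":0},
    {"rx":0,"ry":0,"rz":0,"tx":0,"ty":0,"tz":0,"jaw":0}
  ]
}}

```text
clock: 5.7
tcp_pos: [0.6302, 0.1041, 0.0514]
tcp_rot: [0.706, 0.708, 0.002, -0.002]
wrist_force: [-0.4, 8.4, -1.4]
finger_gap: -0.0005
gripper_force: 4.3
```

Emit:
{"method": "move_arm", "body": {
  "deltas": [
    {"rx":0,"ry":0,"rz":0,"tx":0,"ty":0.015,"tz":0,"jaw":0},
    {"rx":0,"ry":0,"rz":0,"tx":0,"ty":0.02,"tz":0,"jaw":0},
    {"rx":0,"ry":0,"rz":0,"tx":0,"ty":0.01,"tz":0.03,"jaw":0},
    {"rx":0,"ry":0,"rz":0,"tx":-0.02,"ty":-0.02,"tz":0.04,"jaw":0.04},
    {"rx":0,"ry":0,"rz":0,"tx":-0.03,"ty":-0.03,"tz":0.04,"jaw":0.04},
    {"rx":0,"ry":0,"rz":0,"tx":-0.03,"ty":-0.02,"tz":0.04,"jaw":0.04},
    {"rx":0,"ry":0,"rz":0,"tx":-0.03,"ty":-0.02,"tz":0.04,"jaw":0.04},
    {"rx":0,"ry":0,"rz":0,"tx":-0.03,"ty":-0.02,"tz":0.02,"jaw":0.04}
  ]
}}

```text
clock: 6.5
tcp_pos: [0.4994, 0.0434, 0.2534]
tcp_rot: [0.706, 0.708, 0.001, 0.002]
wrist_force: [0.6, 0.0, 0.4]
finger_gap: 0.04
gripper_force: 0.0
```

```bash
python3 - <<'E'
from h import *
c=snap('top','top1');snap('side','side1')
t=c['pixels'][:,:,::-1]
a=cv2.resize(t[160:215,225:455],None,fx=3.4,fy=3.4,interpolation=cv2.INTER_CUBIC)
cv2.imwrite('pics/crop1.png',np.clip(a*1.7,0,255).astype(np.uint8))
print(r.get_state()['qpos'].round(2))
E
```

```text
[ 0.09  0.11 -0.25  1.21 -0.    1.66]
```

View pics/crop1.png

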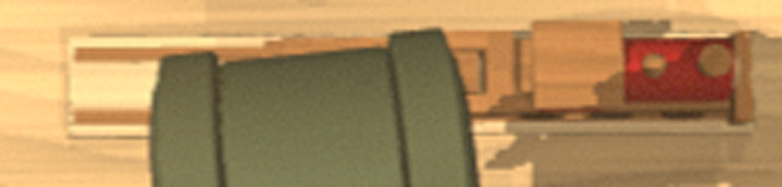

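The gap in the fork at crop (465–487, 70) is now filled by the tongue, the reaction force rose to 8 N, and the carriage is home. Now I tilt for the pin.

Emit:
{"method": "move_arm", "body": {
  "deltas": [
    {"rx":0,"ry":0,"rz":-4.8,"tx":-0.01,"ty":0.005,"tz":0,"jaw":0.04},
    {"rx":0,"ry":0,"rz":-4.8,"tx":-0.01,"ty":0.005,"tz":0,"jaw":0.04},
    {"rx":7.4,"ry":-1.21,"rz":0,"tx":-0.01,"ty":0.005,"tz":0,"jaw":0.04},
    {"rx":7.4,"ry":-1.21,"rz":0,"tx":-0.01,"ty":0.005,"tz":0,"jaw":0.04},
    {"rx":7.4,"ry":-1.21,"rz":0,"tx":-0.01,"ty":0.005,"tz":0,"jaw":0.04},
    {"rx":7.4,"ry":-1.21,"rz":0,"tx":-0.01,"ty":0.005,"tz":0,"jaw":0.04},
    {"rx":7.4,"ry":-1.21,"rz":0,"tx":-0.01,"ty":0.005,"tz":0,"jaw":0.04},
    {"rx":7.4,"ry":-1.21,"rz":0,"tx":-0.01,"ty":0.005,"tz":0,"jaw":0.04},
    {"rx":7.4,"ry":-1.21,"rz":0,"tx":-0.01,"ty":0.005,"tz":0,"jaw":0.04},
    {"rx":7.4,"ry":-1.21,"rz":0,"tx":0,"ty":0.005,"tz":0,"jaw":0.04}
  ]
}}

```text
clock: 7.6
tcp_pos: [0.4087, 0.0937, 0.25]
tcp_rot: [0.66, 0.559, 0.382, -0.324]
wrist_force: [-0.3, 0.5, -0.3]
finger_gap: 0.0398
gripper_force: 0.0
```

```bash
python3 - <<'E'
from h import *
s=r.get_state();M=R.from_quat(s['tcp_rot']).as_matrix();print(s['qpos'].round(2),s['tcp_pos'].round(4),M[:,1].round(3),M[:,2].round(3))
t=M[:,2];print('to standoff',(np.array([.4205,.2025,.085])+(.008-.08)*t-s['tcp_pos']).round(4))
E
```

```text
[-0.48  0.21 -0.58  1.27  0.97  0.99] [0.4087 0.0937 0.25  ] [ 0.986 -0.164 -0.001] [ 0.142  0.856 -0.498]
to standoff [ 0.0016  0.0472 -0.1292]
```

Emit:
{"method": "move_arm", "body": {
  "deltas": [
    {"rx":0,"ry":0,"rz":0,"tx":0.0,"ty":0.008,"tz":-0.022,"jaw":0.04},
    {"rx":0,"ry":0,"rz":0,"tx":0.0,"ty":0.008,"tz":-0.022,"jaw":0.04},
    {"rx":0,"ry":0,"rz":0,"tx":0.0,"ty":0.008,"tz":-0.022,"jaw":0.04},
    {"rx":0,"ry":0,"rz":0,"tx":0.0,"ty":0.008,"tz":-0.022,"jaw":0.04},
    {"rx":0,"ry":0,"rz":0,"tx":0.001,"ty":0.008,"tz":-0.022,"jaw":0.04},
    {"rx":0,"ry":0,"rz":0,"tx":0.001,"ty":0.007,"tz":-0.019,"jaw":0.04},
    {"rx":0,"ry":0,"rz":0,"tx":0,"ty":0,"tz":0,"jaw":0.04}
  ]
}}

```text
clock: 8.3
tcp_pos: [0.4094, 0.142, 0.1187]
tcp_rot: [0.661, 0.56, 0.379, -0.326]
wrist_force: [-0.5, 0.7, -0.2]
finger_gap: 0.0397
gripper_force: 0.0
```

```bash
python3 - <<'E'
from h import *
s=r.get_state();M=R.from_quat(s['tcp_rot']).as_matrix();print(s['qpos'].round(2),s['tcp_pos'].round(4),M[:,1].round(3),M[:,2].round(3))
t=M[:,2];print('to go',(np.array([.4205,.2025,.085])+.008*t-s['tcp_pos']).round(4))
c=snap('wrist','w1');b=np.clip(c['pixels'][:,:,::-1]*1.7,0,255).astype(np.uint8);cv2.imwrite('pics/w1b.png',b)
for p in ([.4205,.2025,.12],[.4205,.2025,.04]):print(w2px('w1',p).round(0))
E
```

```text
[-0.37  0.35 -0.78  0.79  1.01  1.17] [0.4094 0.142  0.1187] [ 0.987 -0.161 -0.006] [ 0.136  0.855 -0.501]
to go [ 0.0122  0.0673 -0.0377]
[324. 178.]
[324. 240.]
```

View pics/w1b.png

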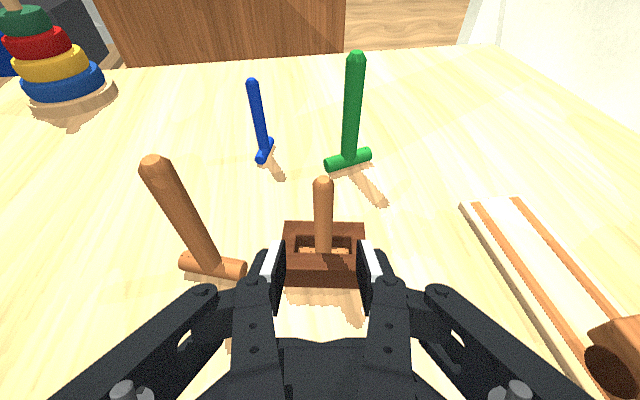

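The wrist view shows the pin shaft from (323,180) to (323,250), matching the prediction of (324,178), centred between the fingers, and the decoys are clear. I go in and grip.

Emit:
{"method": "move_arm", "body": {
  "deltas": [
    {"rx":0,"ry":0,"rz":0,"tx":0.002,"ty":0.0135,"tz":-0.0075,"jaw":0.04},
    {"rx":0,"ry":0,"rz":0,"tx":0.0025,"ty":0.0135,"tz":-0.0075,"jaw":0.04},
    {"rx":0,"ry":0,"rz":0,"tx":0.0025,"ty":0.0135,"tz":-0.0075,"jaw":0.04},
    {"rx":0,"ry":0,"rz":0,"tx":0.0025,"ty":0.0135,"tz":-0.0075,"jaw":0.04},
    {"rx":0,"ry":0,"rz":0,"tx":0.0025,"ty":0.0135,"tz":-0.0075,"jaw":0.04},
    {"rx":0,"ry":0,"rz":0,"tx":0,"ty":0,"tz":0,"jaw":0.04},
    {"rx":0,"ry":0,"rz":0,"tx":0,"ty":0,"tz":0,"jaw":0.01},
    {"rx":0,"ry":0,"rz":0,"tx":0,"ty":0,"tz":0,"jaw":0.01},
    {"rx":0,"ry":0,"rz":0,"tx":0,"ty":0,"tz":0,"jaw":0.01},
    {"rx":0,"ry":0,"rz":0,"tx":0,"ty":0,"tz":0,"jaw":0.01}
  ]
}}

```text
clock: 9.35
tcp_pos: [0.4234, 0.2081, 0.0838]
tcp_rot: [0.661, 0.56, 0.381, -0.324]
wrist_force: [-0.1, 0.1, 1.3]
finger_gap: 0.0136
gripper_force: 58.5
```

Emit:
{"method": "move_arm", "body": {
  "deltas": [
    {"rx":0,"ry":0,"rz":0,"tx":0,"ty":0,"tz":0.008,"jaw":0},
    {"rx":0,"ry":0,"rz":0,"tx":0,"ty":0,"tz":0.008,"jaw":0},
    {"rx":0,"ry":0,"rz":0,"tx":0,"ty":0,"tz":0.01,"jaw":0},
    {"rx":0,"ry":0,"rz":0,"tx":0,"ty":0,"tz":0.012,"jaw":0},
    {"rx":0,"ry":0,"rz":0,"tx":0,"ty":0,"tz":0.02,"jaw":0},
    {"rx":0,"ry":0,"rz":0,"tx":0,"ty":0,"tz":0.02,"jaw":0},
    {"rx":0,"ry":0,"rz":0,"tx":0,"ty":0,"tz":0.02,"jaw":0},
    {"rx":0,"ry":0,"rz":0,"tx":0,"ty":0,"tz":0.02,"jaw":0}
  ]
}}

```text
clock: 10.15
tcp_pos: [0.4226, 0.2086, 0.2031]
tcp_rot: [0.661, 0.56, 0.381, -0.324]
wrist_force: [-0.3, 0.9, 0.5]
finger_gap: 0.0138
gripper_force: 58.5
```

```bash
python3 - <<'E'
from h import *
s=r.get_state();M=R.from_quat(s['tcp_rot']).as_matrix();print(s['qpos'].round(2),s['tcp_pos'].round(4),s['finger_gap'])
c=snap('wrist','w2');b=np.clip(c['pixels'][:,:,::-1]*1.7,0,255).astype(np.uint8)
d=snap('side','s2');e=np.clip(d['pixels'][:,:,::-1]*1.5,0,255).astype(np.uint8)
cv2.imwrite('pics/w2b.png',np.vstack([cv2.resize(b[100:400,120:520],(400,300)),cv2.resize(e[180:330,200:400],(400,300))]))
E
```

```text
[-0.19  0.11 -0.79  0.72  1.05  1.51] [0.4226 0.2086 0.2031] 0.013815097720931797
```

View pics/w2b.png

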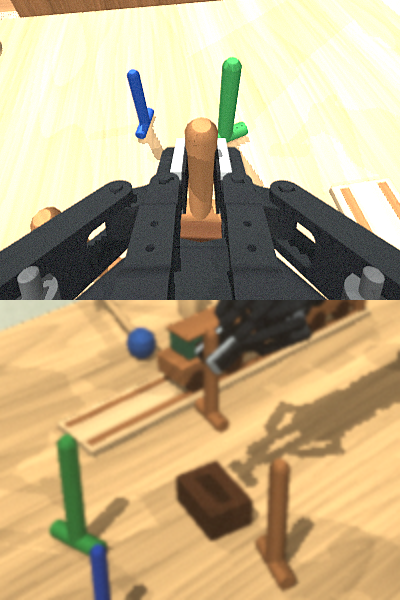

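The pin hangs upright in the fingers, clear of the empty block (side crop 213,500). I carry it to open shelf and turn it flat.

Emit:
{"method": "move_arm", "body": {
  "deltas": [
    {"rx":0,"ry":0,"rz":0,"tx":0.004,"ty":-0.016,"tz":0,"jaw":0},
    {"rx":0,"ry":0,"rz":0,"tx":0.004,"ty":-0.016,"tz":0,"jaw":0},
    {"rx":-5,"ry":0.82,"rz":0,"tx":0.004,"ty":-0.016,"tz":0,"jaw":0},
    {"rx":-5,"ry":0.82,"rz":0,"tx":0.004,"ty":-0.016,"tz":0,"jaw":0},
    {"rx":-5,"ry":0.82,"rz":0,"tx":0.004,"ty":-0.016,"tz":0,"jaw":0},
    {"rx":-5,"ry":0.82,"rz":0,"tx":0.004,"ty":-0.016,"tz":0,"jaw":0},
    {"rx":-5,"ry":0.82,"rz":0,"tx":0.004,"ty":-0.016,"tz":0,"jaw":0},
    {"rx":-5,"ry":0.82,"rz":0,"tx":0.004,"ty":-0.016,"tz":0,"jaw":0},
    {"rx":-5,"ry":0.82,"rz":0,"tx":0.004,"ty":-0.016,"tz":0,"jaw":0},
    {"rx":-5,"ry":0.82,"rz":0,"tx":0.004,"ty":-0.016,"tz":0,"jaw":0},
    {"rx":-5,"ry":0.82,"rz":0,"tx":0.004,"ty":-0.016,"tz":0,"jaw":0},
    {"rx":-5,"ry":0.82,"rz":0,"tx":0.004,"ty":-0.016,"tz":0,"jaw":0},
    {"rx":-5,"ry":0.82,"rz":0,"tx":0,"ty":-0.016,"tz":0,"jaw":0},
    {"rx":-5,"ry":0.82,"rz":0,"tx":0,"ty":0,"tz":0,"jaw":0},
    {"rx":-5,"ry":0.82,"rz":0,"tx":0,"ty":0,"tz":0,"jaw":0},
    {"rx":-5,"ry":0.82,"rz":0,"tx":0,"ty":0,"tz":0,"jaw":0},
    {"rx":-5,"ry":0.82,"rz":0,"tx":0,"ty":0,"tz":0,"jaw":0},
    {"rx":-5,"ry":0.82,"rz":0,"tx":0,"ty":0,"tz":0,"jaw":0},
    {"rx":-5,"ry":0.82,"rz":0,"tx":0,"ty":0,"tz":0,"jaw":0},
    {"rx":-3.8,"ry":0.65,"rz":0,"tx":0,"ty":0,"tz":0,"jaw":0}
  ]
}}

```text
clock: 12.25
tcp_pos: [0.4705, 0.0011, 0.2009]
tcp_rot: [0.736, 0.624, -0.198, 0.168]
wrist_force: [0.3, -1.0, -0.3]
finger_gap: 0.0139
gripper_force: 58.6
```

```bash
python3 - <<'E'
from h import *
s=r.get_state();M=R.from_quat(s['tcp_rot']).as_matrix();print(s['qpos'].round(2),s['tcp_pos'].round(4),M.round(3).tolist(),s['finger_gap'])
c=snap('wrist','w3');b=np.clip(c['pixels'][:,:,::-1]*1.7,0,255).astype(np.uint8)
d=snap('side','s3');e=np.clip(d['pixels'][:,:,::-1]*1.5,0,255).astype(np.uint8)
cv2.imwrite('pics/w3b.png',np.vstack([cv2.resize(b[100:400,120:520],(400,300)),cv2.resize(e[130:280,280:480],(400,300))]))
E
```

```text
[ 0.32  0.28 -0.28  1.28 -0.46  2.12] [0.4705 0.0011 0.2009] [[0.141, 0.987, -0.082], [0.853, -0.164, -0.496], [-0.503, 0.0, -0.864]] 0.0139436431998939
```

View pics/w3b.png

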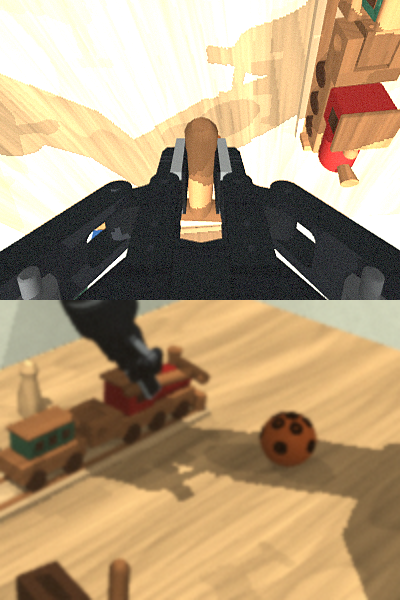

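Emit:
{"method": "move_arm", "body": {
  "deltas": [
    {"rx":0,"ry":0,"rz":0,"tx":0,"ty":0,"tz":-0.03,"jaw":0},
    {"rx":0,"ry":0,"rz":0,"tx":0,"ty":0,"tz":-0.03,"jaw":0},
    {"rx":0,"ry":0,"rz":0,"tx":0,"ty":0,"tz":-0.03,"jaw":0},
    {"rx":0,"ry":0,"rz":0,"tx":0,"ty":0,"tz":-0.03,"jaw":0},
    {"rx":0,"ry":0,"rz":0,"tx":0,"ty":0,"tz":-0.03,"jaw":0},
    {"rx":0,"ry":0,"rz":0,"tx":0,"ty":0,"tz":-0.02,"jaw":0},
    {"rx":0,"ry":0,"rz":0,"tx":0,"ty":0,"tz":-0.01,"jaw":0},
    {"rx":0,"ry":0,"rz":0,"tx":0,"ty":0,"tz":-0.008,"jaw":0},
    {"rx":0,"ry":0,"rz":0,"tx":0,"ty":0,"tz":0,"jaw":0}
  ]
}}

```text
clock: 13.25
tcp_pos: [0.4707, 0.0003, 0.0132]
tcp_rot: [0.737, 0.624, -0.197, 0.167]
wrist_force: [-0.9, 0.9, -0.3]
finger_gap: 0.0139
gripper_force: 58.6
```

Emit:
{"method": "move_arm", "body": {
  "deltas": [
    {"rx":0,"ry":0,"rz":0,"tx":0,"ty":0,"tz":-0.002,"jaw":0},
    {"rx":0,"ry":0,"rz":0,"tx":0,"ty":0,"tz":-0.002,"jaw":0}
  ]
}}

```text
clock: 13.45
tcp_pos: [0.4716, 0.0007, 0.0101]
tcp_rot: [0.737, 0.624, -0.196, 0.168]
wrist_force: [-0.8, 0.2, -0.6]
finger_gap: 0.0137
gripper_force: 58.6
```

Emit:
{"method": "move_arm", "body": {
  "deltas": [
    {"rx":0,"ry":0,"rz":0,"tx":0,"ty":0,"tz":-0.001,"jaw":0},
    {"rx":0,"ry":0,"rz":0,"tx":0,"ty":0,"tz":0,"jaw":0}
  ]
}}

```text
clock: 13.65
tcp_pos: [0.471, 0.0006, 0.0086]
tcp_rot: [0.737, 0.624, -0.197, 0.168]
wrist_force: [0.3, -0.3, 0.6]
finger_gap: 0.0137
gripper_force: 58.6
```

Emit:
{"method": "move_arm", "body": {
  "deltas": [
    {"rx":0,"ry":0,"rz":0,"tx":0,"ty":0,"tz":-0.001,"jaw":0},
    {"rx":0,"ry":0,"rz":0,"tx":0,"ty":0,"tz":0,"jaw":0}
  ]
}}

```text
clock: 13.85
tcp_pos: [0.4708, 0.0006, 0.0074]
tcp_rot: [0.737, 0.624, -0.197, 0.168]
wrist_force: [-1.2, -0.1, -0.9]
finger_gap: 0.0137
gripper_force: 58.6
```

Emit:
{"method": "move_arm", "body": {
  "deltas": [
    {"rx":0,"ry":0,"rz":0,"tx":0,"ty":0,"tz":-0.001,"jaw":0},
    {"rx":0,"ry":0,"rz":0,"tx":0,"ty":0,"tz":0,"jaw":0}
  ]
}}

```text
clock: 14.05
tcp_pos: [0.4707, 0.0005, 0.0063]
tcp_rot: [0.737, 0.624, -0.197, 0.168]
wrist_force: [0.8, -0.1, -0.4]
finger_gap: 0.014
gripper_force: 58.6
```

Emit:
{"method": "move_arm", "body": {
  "deltas": [
    {"rx":0,"ry":0,"rz":0,"tx":0,"ty":0,"tz":-0.001,"jaw":0},
    {"rx":0,"ry":0,"rz":0,"tx":0,"ty":0,"tz":0,"jaw":0}
  ]
}}

```text
clock: 14.25
tcp_pos: [0.4707, 0.0005, 0.0053]
tcp_rot: [0.737, 0.624, -0.197, 0.168]
wrist_force: [0.3, -0.1, -0.6]
finger_gap: 0.0137
gripper_force: 58.6
```

Emit:
{"method": "move_arm", "body": {
  "deltas": [
    {"rx":0,"ry":0,"rz":0,"tx":0,"ty":0,"tz":-0.001,"jaw":0},
    {"rx":0,"ry":0,"rz":0,"tx":0,"ty":0,"tz":0,"jaw":0}
  ]
}}

```text
clock: 14.45
tcp_pos: [0.4708, 0.0005, 0.0044]
tcp_rot: [0.737, 0.624, -0.197, 0.168]
wrist_force: [0.0, -0.5, 0.0]
finger_gap: 0.0135
gripper_force: 59.1
```

Emit:
{"method": "move_arm", "body": {
  "deltas": [
    {"rx":0,"ry":0,"rz":0,"tx":0,"ty":0,"tz":-0.001,"jaw":0},
    {"rx":0,"ry":0,"rz":0,"tx":0,"ty":0,"tz":0,"jaw":0}
  ]
}}

```text
clock: 14.65
tcp_pos: [0.4709, 0.0005, 0.0041]
tcp_rot: [0.737, 0.624, -0.197, 0.168]
wrist_force: [-2.7, 1.1, 7.6]
finger_gap: 0.0138
gripper_force: 63.2
```

Emit:
{"method": "move_arm", "body": {
  "deltas": [
    {"rx":0,"ry":0,"rz":0,"tx":0,"ty":0,"tz":0.001,"jaw":0.04},
    {"rx":0,"ry":0,"rz":0,"tx":0,"ty":0,"tz":0,"jaw":0.04},
    {"rx":0,"ry":0,"rz":0,"tx":0,"ty":0,"tz":0,"jaw":0.04},
    {"rx":0,"ry":0,"rz":0,"tx":0,"ty":0,"tz":0,"jaw":0.04},
    {"rx":0,"ry":0,"rz":0,"tx":0.001,"ty":0.005,"tz":0.0086,"jaw":0.04},
    {"rx":0,"ry":0,"rz":0,"tx":0.0016,"ty":0.01,"tz":0.017,"jaw":0.04},
    {"rx":0,"ry":0,"rz":0,"tx":0.0016,"ty":0.01,"tz":0.017,"jaw":0.04},
    {"rx":0,"ry":0,"rz":0,"tx":0.0016,"ty":0.01,"tz":0.03,"jaw":0.04},
    {"rx":7.4,"ry":-1.21,"rz":0,"tx":0,"ty":-0.02,"tz":0.03,"jaw":0.04},
    {"rx":7.4,"ry":-1.21,"rz":0,"tx":0,"ty":-0.02,"tz":0.03,"jaw":0.04},
    {"rx":7.4,"ry":-1.21,"rz":0,"tx":0,"ty":-0.02,"tz":0.02,"jaw":0.04},
    {"rx":7.4,"ry":-1.21,"rz":0,"tx":0,"ty":-0.02,"tz":0.0,"jaw":0.04}
  ]
}}

```text
clock: 15.85
tcp_pos: [0.4797, -0.0447, 0.162]
tcp_rot: [0.762, 0.647, 0.005, 0.002]
wrist_force: [0.1, -0.1, -1.2]
finger_gap: 0.0399
gripper_force: 0.0
```

```bash
python3 - <<'E'
from h import *
s=r.get_state();M=R.from_quat(s['tcp_rot']).as_matrix();print(s['qpos'].round(2),s['tcp_pos'].round(4),M.round(3).tolist(),s['finger_gap'])
c=snap('wrist','w4');b=np.clip(c['pixels'][:,:,::-1]*1.5,0,255).astype(np.uint8);cv2.imwrite('pics/w4b.png',b)
for p in ([.462,-.07,.008],[.47,.0,.008],[.476,.033,.008]):print(w2px('w4',p).round(0))
E
```

```text
[-0.1   0.13 -0.45  0.99  0.    1.64] [ 0.4797 -0.0447  0.162 ] [[0.163, 0.987, 0.01], [0.987, -0.163, 0.004], [0.005, 0.009, -1.0]] 0.03987313036124955
[308. 209.]
[304. 146.]
[304. 113.]
```

View pics/w4b.png

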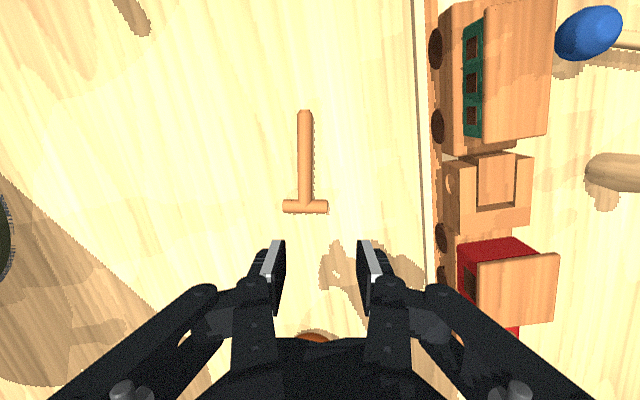

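The pin lies flat and released: crossbar at (305,207), tip at (305,110). The tongue is fully in the fork, and the fork hole shows on the near cheek at about (449,185).

```bash
python3 - <<'E'
from h import *
im=cv2.imread('pics/w4.png')
o=px2w('w4',(305.5,207),.008);t=px2w('w4',(305,110.5),.008);print('pin',o,t,np.linalg.norm(t-o),'az',np.degrees(np.arctan2(*(t-o)[[1,0]])))
print('bar ends',px2w('w4',(284,206.5),.008),px2w('w4',(327,207.5),.008))
d=np.load('pics/w4.npz');K,E=d['K'],d['E']
v=E[:3,:3]@np.linalg.solve(K,[449,185,1.]);oo=E[:3,3];k=(.599-oo[0])/v[0];print('hole by x=.599:',oo+k*v,'cam',oo)
print('cheek top corners',[px2w('w4',q,.076).round(4) for q in ((444,165),(530,155),(448,239),(531,227),(447,203))])
g=cv2.cvtColor(im[140:250,420:560],cv2.COLOR_BGR2RGB)[:,:,::-1]
cv2.imwrite('pics/fork.png',np.clip(cv2.resize(g,None,fx=5,fy=5,interpolation=cv2.INTER_CUBIC)*1.4,0,255).astype(np.uint8))
E
```

```text
pin [ 0.45906698 -0.06711269  0.008     ] [0.47712607 0.03551863 0.008     ] 0.10420804785371285 az 80.02034540370695
bar ends [ 0.43519062 -0.0625066   0.008     ] [ 0.48300595 -0.07173085  0.008     ]
hole by x=.599: [ 0.599      -0.05128782  0.05756337] cam [0.48998489 0.03228206 0.30554475]
cheek top corners [array([ 0.5872, -0.0269,  0.076 ]), array([ 0.6582, -0.0302,  0.076 ]), array([ 0.5887, -0.0962,  0.076 ]), array([ 0.6632, -0.0967,  0.076 ]), array([ 0.5888, -0.0612,  0.076 ])]
```

View pics/fork.png

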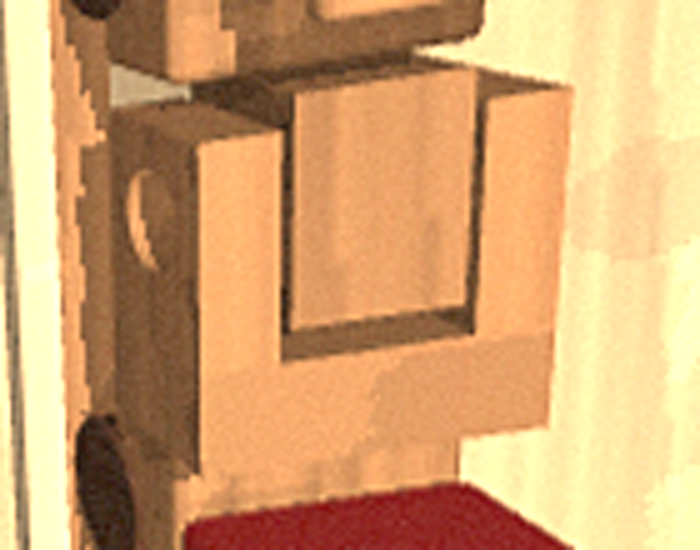

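```bash
python3 - <<'E'
from h import *
A=lambda u,v:(419.6+u/5,139.6+v/5)
for n,q in dict(tipNearOut=(198,147),tipNearIn=(281,129),tipFarIn=(482,100),tipFarOut=(572,88),backNearOut=(200,475),backFarOut=(550,430)).items(): print(n,px2w('w4',A(*q),.076).round(4))
d=np.load('pics/w4.npz');K,E=d['K'],d['E'];oo=E[:3,3]
for q in ((150,220),(155,218)):
    v=E[:3,:3]@np.linalg.solve(K,[*A(*q),1.]);print('hole',(oo+(.599-oo[0])/v[0]*v).round(4))
# track direction from top1/top0 line: near track edge
print('top0 track edge', px2w('top0',(245,200.2),.012).round(4),px2w('top0',(445.5,200.0),.012).round(4))
E
```

```text
tipNearOut [ 0.5998 -0.0325  0.076 ]
tipNearIn [ 0.6136 -0.0317  0.076 ]
tipFarIn [ 0.6469 -0.0322  0.076 ]
tipFarOut [ 0.6617 -0.0326  0.076 ]
backNearOut [ 0.5993 -0.0936  0.076 ]
backFarOut [ 0.6618 -0.0951  0.076 ]
hole [ 0.599  -0.0496  0.0589]
hole [ 0.599  -0.0487  0.0609]
top0 track edge [0.5922 0.2496 0.012 ] [ 0.5851 -0.285   0.012 ]
```

Emit:
{"method": "move_arm", "body": {
  "deltas": [
    {"rx":0,"ry":0,"rz":8.5,"tx":-0.001,"ty":0,"tz":0,"jaw":0.04},
    {"rx":0,"ry":0,"rz":8.5,"tx":-0.001,"ty":0,"tz":0,"jaw":0.04},
    {"rx":0,"ry":0,"rz":8.5,"tx":-0.001,"ty":0,"tz":0,"jaw":0.04},
    {"rx":0,"ry":0,"rz":8.5,"tx":-0.001,"ty":0,"tz":0,"jaw":0.04},
    {"rx":0,"ry":0,"rz":8.5,"tx":-0.001,"ty":0,"tz":0,"jaw":0.04},
    {"rx":0,"ry":0,"rz":8.5,"tx":-0.001,"ty":0,"tz":0,"jaw":0.04},
    {"rx":0,"ry":0,"rz":8.5,"tx":-0.001,"ty":0,"tz":0,"jaw":0.04},
    {"rx":0,"ry":0,"rz":8.5,"tx":-0.001,"ty":0,"tz":0,"jaw":0.04},
    {"rx":0,"ry":0,"rz":8.5,"tx":-0.001,"ty":0,"tz":0,"jaw":0.04},
    {"rx":0,"ry":0,"rz":8.5,"tx":-0.001,"ty":0,"tz":0,"jaw":0.04},
    {"rx":0,"ry":0,"rz":8.5,"tx":-0.001,"ty":0.001,"tz":0,"jaw":0.04},
    {"rx":0,"ry":0,"rz":8.5,"tx":-0.001,"ty":0.001,"tz":0,"jaw":0.04},
    {"rx":0,"ry":0,"rz":8.5,"tx":-0.001,"ty":0.001,"tz":0,"jaw":0.04},
    {"rx":0,"ry":0,"rz":8.5,"tx":-0.001,"ty":0.001,"tz":0,"jaw":0.04},
    {"rx":0,"ry":0,"rz":8.5,"tx":-0.001,"ty":0,"tz":0,"jaw":0.04},
    {"rx":0,"ry":0,"rz":8.5,"tx":-0.001,"ty":0,"tz":0,"jaw":0.04},
    {"rx":0,"ry":0,"rz":8.5,"tx":0,"ty":0,"tz":0,"jaw":0.04},
    {"rx":0,"ry":0,"rz":8.5,"tx":0,"ty":0,"tz":0,"jaw":0.04},
    {"rx":0,"ry":0,"rz":8.5,"tx":0,"ty":0,"tz":0,"jaw":0.04},
    {"rx":0,"ry":0,"rz":8.5,"tx":0,"ty":0,"tz":0,"jaw":0.04}
  ]
}}

```text
clock: 17.9
tcp_pos: [0.4603, -0.0402, 0.1573]
tcp_rot: [-0.58, 0.815, -0.0, -0.0]
wrist_force: [-0.6, 0.1, 0.2]
finger_gap: 0.0398
gripper_force: 0.0
```

Emit:
{"method": "move_arm", "body": {
  "deltas": [
    {"rx":0,"ry":0,"rz":4.7,"tx":0,"ty":0,"tz":-0.03,"jaw":0.04},
    {"rx":0,"ry":0,"rz":4.7,"tx":0,"ty":0,"tz":-0.03,"jaw":0.04},
    {"rx":0,"ry":0,"rz":0,"tx":0,"ty":0,"tz":-0.03,"jaw":0.04},
    {"rx":0,"ry":0,"rz":0,"tx":0,"ty":0,"tz":0,"jaw":0.04}
  ]
}}

```text
clock: 18.3
tcp_pos: [0.4571, -0.0399, 0.0641]
tcp_rot: [-0.642, 0.766, 0.002, -0.002]
wrist_force: [-0.3, 0.6, -0.2]
finger_gap: 0.0398
gripper_force: 0.0
```

```bash
python3 - <<'E'
from h import *
s=r.get_state();M=R.from_quat(s['tcp_rot']).as_matrix();print(s['qpos'].round(2),s['tcp_pos'].round(4),M.round(4).tolist())
p=np.array([.4591+.027*.1736,-.0671+.027*.985,.003]);print('go',(p-s['tcp_pos']).round(4),'yaw tool y',np.degrees(np.arctan2(M[1,1],M[0,1])))
E
```

```text
[-0.09  0.2  -0.61  0.77 -0.   -1.48] [ 0.4571 -0.0399  0.0641] [[-0.1747, -0.9846, -0.006], [-0.9846, 0.1747, 0.0001], [0.001, 0.006, -1.0]]
go [ 0.0067 -0.0006 -0.0611] yaw tool y 169.93667036827222
```

Emit:
{"method": "move_arm", "body": {
  "deltas": [
    {"rx":0,"ry":0,"rz":0,"tx":0.0067,"ty":-0.0006,"tz":-0.015,"jaw":0.04},
    {"rx":0,"ry":0,"rz":0,"tx":0,"ty":0,"tz":-0.02,"jaw":0.04},
    {"rx":0,"ry":0,"rz":0,"tx":0,"ty":0,"tz":-0.015,"jaw":0.04},
    {"rx":0,"ry":0,"rz":0,"tx":0,"ty":0,"tz":-0.008,"jaw":0.04},
    {"rx":0,"ry":0,"rz":0,"tx":0,"ty":0,"tz":-0.002,"jaw":0.04},
    {"rx":0,"ry":0,"rz":0,"tx":0,"ty":0,"tz":0,"jaw":0.04}
  ]
}}

```text
clock: 18.9
tcp_pos: [0.4677, -0.0411, 0.0077]
tcp_rot: [-0.642, 0.766, -0.001, 0.001]
wrist_force: [-0.5, -0.4, 0.0]
finger_gap: 0.0399
gripper_force: 0.0
```

Emit:
{"method": "move_arm", "body": {
  "deltas": [
    {"rx":0,"ry":0,"rz":0,"tx":0,"ty":0,"tz":0,"jaw":0},
    {"rx":0,"ry":0,"rz":0,"tx":0,"ty":0,"tz":0,"jaw":0},
    {"rx":0,"ry":0,"rz":0,"tx":0,"ty":0,"tz":0,"jaw":0},
    {"rx":0,"ry":0,"rz":0,"tx":0,"ty":0,"tz":0,"jaw":0}
  ]
}}

```text
clock: 19.3
tcp_pos: [0.468, -0.0411, 0.008]
tcp_rot: [-0.642, 0.766, -0.001, 0.001]
wrist_force: [-1.2, 0.3, 5.6]
finger_gap: 0.0127
gripper_force: 58.5
```

Emit:
{"method": "move_arm", "body": {
  "deltas": [
    {"rx":0,"ry":0,"rz":0,"tx":0,"ty":0,"tz":0,"jaw":0.04},
    {"rx":0,"ry":0,"rz":0,"tx":0,"ty":0,"tz":0,"jaw":0.04},
    {"rx":0,"ry":0,"rz":0,"tx":-0.004,"ty":0,"tz":-0.003,"jaw":0.04},
    {"rx":0,"ry":0,"rz":0,"tx":0,"ty":0,"tz":-0.002,"jaw":0.04},
    {"rx":0,"ry":0,"rz":0,"tx":0,"ty":0,"tz":0,"jaw":0.04}
  ]
}}

```text
clock: 19.8
tcp_pos: [0.4626, -0.041, 0.0015]
tcp_rot: [-0.642, 0.766, 0.0, 0.0]
wrist_force: [0.2, -0.3, -0.3]
finger_gap: 0.0399
gripper_force: 0.0
```

Emit:
{"method": "move_arm", "body": {
  "deltas": [
    {"rx":0,"ry":0,"rz":0,"tx":0,"ty":0,"tz":0.001,"jaw":0},
    {"rx":0,"ry":0,"rz":0,"tx":0,"ty":0,"tz":0,"jaw":0},
    {"rx":0,"ry":0,"rz":0,"tx":0,"ty":0,"tz":0,"jaw":0},
    {"rx":0,"ry":0,"rz":0,"tx":0,"ty":0,"tz":0,"jaw":0}
  ]
}}

```text
clock: 20.2
tcp_pos: [0.4636, -0.0411, 0.0033]
tcp_rot: [-0.642, 0.766, -0.001, 0.001]
wrist_force: [-0.3, -0.6, 4.1]
finger_gap: 0.0132
gripper_force: 58.7
```

Emit:
{"method": "move_arm", "body": {
  "deltas": [
    {"rx":0,"ry":0,"rz":0,"tx":0,"ty":0,"tz":0.01,"jaw":0},
    {"rx":0,"ry":0,"rz":0,"tx":0,"ty":0,"tz":0.02,"jaw":0},
    {"rx":0,"ry":0,"rz":0,"tx":0,"ty":0,"tz":0.02,"jaw":0},
    {"rx":0,"ry":0,"rz":-8.07,"tx":0.003,"ty":-0.0008,"tz":0,"jaw":0},
    {"rx":0,"ry":0,"rz":-8.07,"tx":0.003,"ty":-0.0008,"tz":0,"jaw":0},
    {"rx":0,"ry":0,"rz":-8.07,"tx":0.003,"ty":-0.0008,"tz":0,"jaw":0},
    {"rx":0,"ry":0,"rz":-8.07,"tx":0.003,"ty":-0.0008,"tz":0,"jaw":0},
    {"rx":0,"ry":0,"rz":-8.07,"tx":0.003,"ty":-0.0008,"tz":0,"jaw":0},
    {"rx":0,"ry":0,"rz":-8.07,"tx":0.003,"ty":-0.0008,"tz":0,"jaw":0},
    {"rx":0,"ry":0,"rz":-8.07,"tx":0.003,"ty":-0.0008,"tz":0,"jaw":0},
    {"rx":0,"ry":0,"rz":-8.07,"tx":0.003,"ty":-0.0008,"tz":0,"jaw":0},
    {"rx":0,"ry":0,"rz":-8.07,"tx":0.003,"ty":-0.0008,"tz":0,"jaw":0},
    {"rx":0,"ry":0,"rz":-8.07,"tx":0.003,"ty":-0.0008,"tz":0,"jaw":0},
    {"rx":0,"ry":0,"rz":0,"tx":0,"ty":0,"tz":0,"jaw":0}
  ]
}}

```text
clock: 21.6
tcp_pos: [0.4937, -0.0492, 0.0535]
tcp_rot: [0.007, 1.0, -0.001, 0.0]
wrist_force: [-0.4, 0.6, 0.1]
finger_gap: 0.0134
gripper_force: 58.8
```

```bash
python3 - <<'E'
from h import *
s=r.get_state();M=R.from_quat(s['tcp_rot']).as_matrix();print(s['qpos'].round(2),s['tcp_pos'].round(4),M.round(4).tolist())
c=snap('wrist','w5');b=np.clip(c['pixels'][:,:,::-1]*1.5,0,255).astype(np.uint8)
d=snap('side','s5');e=np.clip(d['pixels'][:,:,::-1]*1.7,0,255).astype(np.uint8)
cv2.imwrite('pics/w5b.png',np.hstack([cv2.resize(b[0:300,200:440],(400,500)),cv2.resize(e[140:240,270:350],(400,500))]))
T=s['tcp_pos'];f=M[:,0]
a=np.array([1,-.012,0])
for z in (.0047,):
  for k in (-.0264,.0776):print('pred',w2px('w5',T+[0,0,z]+k*a).round(1),w2px('s5',T+[0,0,z]+k*a).round(1))
print('hole outer pred',w2px('w5',[.5997,-.0493,.058]).round(1),w2px('s5',[.5997,-.0493,.058]).round(1))
E
```

```text
[-0.1   0.27 -0.55  0.75 -0.   -0.08] [ 0.4937 -0.0492  0.0535] [[-0.9999, 0.0138, 0.0007], [0.0138, 0.9999, -0.0011], [-0.0007, -0.0011, -1.0]]
pred [319.3 213.6] [365.1 215.9]
pred [319.7 364.1] [337.6 200.5]
hole outer pred [321.5 396.1] [330.3 196.8]
```

View pics/w5b.png

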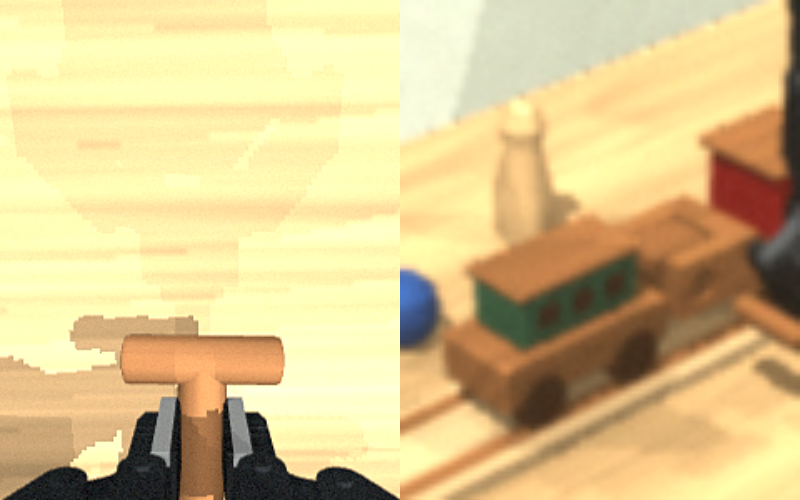

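The pin is held level, crossbar at about original (322,216), within 3 px of the prediction, with the fork ahead. I now line it up and insert it, watching the force.

Emit:
{"method": "move_arm", "body": {
  "deltas": [
    {"rx":0,"ry":0,"rz":0,"tx":0,"ty":0.0026,"tz":0,"jaw":0},
    {"rx":0,"ry":0,"rz":0,"tx":0.01,"ty":-0.0001,"tz":0,"jaw":0},
    {"rx":0,"ry":0,"rz":0,"tx":0.008,"ty":-0.0001,"tz":0,"jaw":0},
    {"rx":0,"ry":0,"rz":0,"tx":0.005,"ty":-0.0001,"tz":0,"jaw":0},
    {"rx":0,"ry":0,"rz":0,"tx":0,"ty":0,"tz":0,"jaw":0}
  ]
}}

```text
clock: 22.2
tcp_pos: [0.5175, -0.0468, 0.053]
tcp_rot: [0.006, 1.0, -0.001, 0.001]
wrist_force: [0.6, -0.3, -0.6]
finger_gap: 0.0138
gripper_force: 58.8
```

Emit:
{"method": "move_arm", "body": {
  "deltas": [
    {"rx":0,"ry":0,"rz":0,"tx":0.003,"ty":0,"tz":0,"jaw":0},
    {"rx":0,"ry":0,"rz":0,"tx":0.003,"ty":0,"tz":0,"jaw":0}
  ]
}}

```text
clock: 22.4
tcp_pos: [0.5221, -0.0468, 0.0528]
tcp_rot: [0.007, 1.0, -0.001, -0.0]
wrist_force: [-0.4, 0.0, -0.1]
finger_gap: 0.0134
gripper_force: 58.8
```

Emit:
{"method": "move_arm", "body": {
  "deltas": [
    {"rx":0,"ry":0,"rz":0,"tx":0.002,"ty":0,"tz":0,"jaw":0},
    {"rx":0,"ry":0,"rz":0,"tx":0.001,"ty":0,"tz":0,"jaw":0}
  ]
}}

```text
clock: 22.6
tcp_pos: [0.5255, -0.0468, 0.053]
tcp_rot: [0.007, 1.0, -0.001, 0.0]
wrist_force: [0.9, 0.1, 0.0]
finger_gap: 0.0134
gripper_force: 58.8
```

Emit:
{"method": "move_arm", "body": {
  "deltas": [
    {"rx":0,"ry":0,"rz":0,"tx":0.002,"ty":0,"tz":0.0003,"jaw":0},
    {"rx":0,"ry":0,"rz":0,"tx":0.002,"ty":0,"tz":0,"jaw":0}
  ]
}}

```text
clock: 22.8
tcp_pos: [0.5293, -0.0469, 0.0533]
tcp_rot: [0.007, 1.0, -0.001, 0.0]
wrist_force: [0.0, -1.6, -0.7]
finger_gap: 0.013
gripper_force: 58.8
```

Emit:
{"method": "move_arm", "body": {
  "deltas": [
    {"rx":0,"ry":0,"rz":0,"tx":0.002,"ty":0,"tz":0,"jaw":0},
    {"rx":0,"ry":0,"rz":0,"tx":0.002,"ty":0,"tz":0,"jaw":0}
  ]
}}

```text
clock: 23.0
tcp_pos: [0.5334, -0.0469, 0.0533]
tcp_rot: [0.007, 1.0, -0.001, 0.0]
wrist_force: [-1.4, -0.4, 0.2]
finger_gap: 0.0135
gripper_force: 58.8
```

Emit:
{"method": "move_arm", "body": {
  "deltas": [
    {"rx":0,"ry":0,"rz":0,"tx":0.002,"ty":0,"tz":0,"jaw":0},
    {"rx":0,"ry":0,"rz":0,"tx":0.002,"ty":0,"tz":0,"jaw":0}
  ]
}}

```text
clock: 23.2
tcp_pos: [0.5374, -0.0469, 0.0532]
tcp_rot: [0.007, 1.0, -0.001, 0.0]
wrist_force: [-0.5, 0.1, 0.5]
finger_gap: 0.0135
gripper_force: 58.8
```

Emit:
{"method": "move_arm", "body": {
  "deltas": [
    {"rx":0,"ry":0,"rz":0,"tx":0.003,"ty":0,"tz":0,"jaw":0},
    {"rx":0,"ry":0,"rz":0,"tx":0.003,"ty":-0.0001,"tz":0,"jaw":0},
    {"rx":0,"ry":0,"rz":0,"tx":0.003,"ty":0,"tz":0,"jaw":0},
    {"rx":0,"ry":0,"rz":0,"tx":0.002,"ty":0,"tz":0,"jaw":0}
  ]
}}

```text
clock: 23.6
tcp_pos: [0.5486, -0.0471, 0.0533]
tcp_rot: [0.007, 1.0, -0.001, 0.0]
wrist_force: [-0.5, -2.7, -0.3]
finger_gap: 0.0133
gripper_force: 58.9
```

Emit:
{"method": "move_arm", "body": {
  "deltas": [
    {"rx":0,"ry":0,"rz":0,"tx":0.003,"ty":0,"tz":0,"jaw":0},
    {"rx":0,"ry":0,"rz":0,"tx":0.003,"ty":-0.0001,"tz":0,"jaw":0},
    {"rx":0,"ry":0,"rz":0,"tx":0.003,"ty":0,"tz":0,"jaw":0},
    {"rx":0,"ry":0,"rz":0,"tx":0.002,"ty":0,"tz":0,"jaw":0}
  ]
}}

```text
clock: 24.0
tcp_pos: [0.5595, -0.0472, 0.0533]
tcp_rot: [0.007, 1.0, -0.001, 0.0]
wrist_force: [-1.0, -2.6, -0.3]
finger_gap: 0.0136
gripper_force: 58.9
```

Emit:
{"method": "move_arm", "body": {
  "deltas": [
    {"rx":0,"ry":0,"rz":0,"tx":0.003,"ty":0,"tz":0,"jaw":0},
    {"rx":0,"ry":0,"rz":0,"tx":0.003,"ty":-0.0001,"tz":0,"jaw":0},
    {"rx":0,"ry":0,"rz":0,"tx":0.003,"ty":0,"tz":0,"jaw":0},
    {"rx":0,"ry":0,"rz":0,"tx":0.002,"ty":0,"tz":0,"jaw":0}
  ]
}}

```text
clock: 24.4
tcp_pos: [0.5705, -0.0474, 0.0532]
tcp_rot: [0.007, 1.0, -0.001, 0.0]
wrist_force: [0.0, -3.8, 0.4]
finger_gap: 0.0134
gripper_force: 59.0
```

Emit:
{"method": "move_arm", "body": {
  "deltas": [
    {"rx":0,"ry":0,"rz":0,"tx":0.003,"ty":-0.0005,"tz":0,"jaw":0},
    {"rx":0,"ry":0,"rz":0,"tx":0.003,"ty":-0.0005,"tz":0,"jaw":0},
    {"rx":0,"ry":0,"rz":0,"tx":0.003,"ty":0,"tz":0,"jaw":0},
    {"rx":0,"ry":0,"rz":0,"tx":0.001,"ty":0,"tz":0,"jaw":0}
  ]
}}

```text
clock: 24.8
tcp_pos: [0.5809, -0.0479, 0.0534]
tcp_rot: [0.007, 1.0, -0.0, 0.0]
wrist_force: [-1.9, -2.0, -0.3]
finger_gap: 0.0133
gripper_force: 58.9
```

Emit:
{"method": "move_arm", "body": {
  "deltas": [
    {"rx":0,"ry":0,"rz":0,"tx":0.001,"ty":0,"tz":0,"jaw":0},
    {"rx":0,"ry":0,"rz":0,"tx":0.001,"ty":0,"tz":0,"jaw":0}
  ]
}}

```text
clock: 25.0
tcp_pos: [0.5823, -0.0479, 0.0533]
tcp_rot: [0.007, 1.0, -0.0, 0.0]
wrist_force: [-0.6, -2.2, -0.3]
finger_gap: 0.0134
gripper_force: 58.8
```

Emit:
{"method": "move_arm", "body": {
  "deltas": [
    {"rx":0,"ry":0,"rz":0,"tx":0,"ty":0,"tz":0,"jaw":0.04},
    {"rx":0,"ry":0,"rz":0,"tx":0,"ty":0,"tz":0,"jaw":0.04},
    {"rx":0,"ry":0,"rz":0,"tx":0,"ty":0,"tz":0,"jaw":0.04},
    {"rx":0,"ry":0,"rz":0,"tx":0,"ty":0,"tz":0.01,"jaw":0.04},
    {"rx":0,"ry":0,"rz":0,"tx":0,"ty":0,"tz":0.02,"jaw":0.04},
    {"rx":0,"ry":0,"rz":0,"tx":0,"ty":0,"tz":0.02,"jaw":0.04},
    {"rx":0,"ry":0,"rz":0,"tx":-0.02,"ty":0,"tz":0,"jaw":0},
    {"rx":0,"ry":0,"rz":0,"tx":-0.02,"ty":0,"tz":0,"jaw":0},
    {"rx":0,"ry":0,"rz":0,"tx":-0.02,"ty":0,"tz":0,"jaw":0},
    {"rx":0,"ry":0,"rz":0,"tx":0,"ty":0,"tz":0,"jaw":0}
  ]
}}

```text
clock: 26.0
tcp_pos: [0.52, -0.0479, 0.1039]
tcp_rot: [0.007, 1.0, -0.0, -0.001]
wrist_force: [-0.4, -0.7, 0.4]
finger_gap: -0.0003
gripper_force: 0.0
```

```bash
python3 - <<'E'
from h import *
s=r.get_state();print(s['tcp_pos'].round(4),s['finger_gap'].round(4))
c=snap('wrist','w6')
im=cv2.cvtColor(c['pixels'],cv2.COLOR_RGB2HSV).astype(int)
for x in (.540,.556,.575,.595): print(x,w2px('w6',[x,-.0475,.066]).round(0))
print(w2px('w6',[.556,-.0725,.058]).round(0),w2px('w6',[.556,-.0225,.058]).round(0))
S=im[:,:,1]
for row in range(150,340,10): print(row,' '.join('%3d'%S[row,k] for k in range(250,400,8)))
E
```

```text
Traceback (most recent call last):
AttributeError: 'float' object has no attribute 'round'
```

Emit:
{"method": "move_arm", "body": {
  "deltas": [
    {"rx":0,"ry":0,"rz":0,"tx":0,"ty":0,"tz":-0.02,"jaw":0},
    {"rx":0,"ry":0,"rz":0,"tx":0,"ty":0,"tz":-0.02,"jaw":0},
    {"rx":0,"ry":0,"rz":0,"tx":0,"ty":0,"tz":-0.012,"jaw":0},
    {"rx":0,"ry":0,"rz":0,"tx":0.005,"ty":0,"tz":0,"jaw":0},
    {"rx":0,"ry":0,"rz":0,"tx":0.005,"ty":0,"tz":0,"jaw":0},
    {"rx":0,"ry":0,"rz":0,"tx":0.005,"ty":0,"tz":0,"jaw":0},
    {"rx":0,"ry":0,"rz":0,"tx":0.005,"ty":0,"tz":0,"jaw":0}
  ]
}}

```text
clock: 26.7
tcp_pos: [0.5437, -0.0481, 0.0521]
tcp_rot: [0.007, 1.0, -0.001, 0.001]
wrist_force: [-0.8, 0.1, 0.1]
finger_gap: 0.0002
gripper_force: 0.1
```

Emit:
{"method": "move_arm", "body": {
  "deltas": [
    {"rx":0,"ry":0,"rz":0,"tx":0.003,"ty":0,"tz":0,"jaw":0},
    {"rx":0,"ry":0,"rz":0,"tx":0.003,"ty":0,"tz":0,"jaw":0},
    {"rx":0,"ry":0,"rz":0,"tx":0.003,"ty":0,"tz":0,"jaw":0}
  ]
}}

```text
clock: 27.0
tcp_pos: [0.5515, -0.0481, 0.0514]
tcp_rot: [0.007, 1.0, -0.001, 0.0]
wrist_force: [-0.1, -0.2, 0.5]
finger_gap: -0.0
gripper_force: 0.1
```

Emit:
{"method": "move_arm", "body": {
  "deltas": [
    {"rx":0,"ry":0,"rz":0,"tx":0.003,"ty":0,"tz":0,"jaw":0},
    {"rx":0,"ry":0,"rz":0,"tx":0.003,"ty":0,"tz":0,"jaw":0},
    {"rx":0,"ry":0,"rz":0,"tx":0.003,"ty":0,"tz":0,"jaw":0}
  ]
}}

```text
clock: 27.3
tcp_pos: [0.5605, -0.0481, 0.0513]
tcp_rot: [0.007, 1.0, -0.001, 0.0]
wrist_force: [-0.1, -0.4, -0.5]
finger_gap: -0.0002
gripper_force: 0.1
```

Emit:
{"method": "move_arm", "body": {
  "deltas": [
    {"rx":0,"ry":0,"rz":0,"tx":0.002,"ty":0,"tz":0,"jaw":0},
    {"rx":0,"ry":0,"rz":0,"tx":0.002,"ty":0,"tz":0,"jaw":0}
  ]
}}

```text
clock: 27.5
tcp_pos: [0.5644, -0.0481, 0.0512]
tcp_rot: [0.007, 1.0, -0.001, 0.0]
wrist_force: [0.7, 1.2, -0.4]
finger_gap: 0.0003
gripper_force: 0.1
```

Emit:
{"method": "move_arm", "body": {
  "deltas": [
    {"rx":0,"ry":0,"rz":0,"tx":0.002,"ty":0,"tz":0,"jaw":0},
    {"rx":0,"ry":0,"rz":0,"tx":0.002,"ty":0,"tz":0,"jaw":0}
  ]
}}

```text
clock: 27.7
tcp_pos: [0.5684, -0.0481, 0.0513]
tcp_rot: [0.007, 1.0, -0.001, 0.0]
wrist_force: [-0.9, 0.1, 0.6]
finger_gap: 0.0
gripper_force: 0.1
```

Emit:
{"method": "move_arm", "body": {
  "deltas": [
    {"rx":0,"ry":0,"rz":0,"tx":0.001,"ty":0,"tz":0,"jaw":0},
    {"rx":0,"ry":0,"rz":0,"tx":0.001,"ty":0,"tz":0,"jaw":0}
  ]
}}

```text
clock: 27.9
tcp_pos: [0.5703, -0.0481, 0.0513]
tcp_rot: [0.007, 1.0, -0.001, 0.0]
wrist_force: [-0.8, 0.7, -0.3]
finger_gap: -0.0001
gripper_force: 0.1
```

Emit:
{"method": "move_arm", "body": {
  "deltas": [
    {"rx":0,"ry":0,"rz":0,"tx":0.001,"ty":0,"tz":0,"jaw":0},
    {"rx":0,"ry":0,"rz":0,"tx":0.001,"ty":0,"tz":0,"jaw":0}
  ]
}}

```text
clock: 28.1
tcp_pos: [0.5722, -0.0481, 0.0512]
tcp_rot: [0.007, 1.0, -0.001, 0.0]
wrist_force: [-0.4, 0.6, -0.8]
finger_gap: -0.0001
gripper_force: 0.1
```

Emit:
{"method": "move_arm", "body": {
  "deltas": [
    {"rx":0,"ry":0,"rz":0,"tx":0.001,"ty":0,"tz":0,"jaw":0},
    {"rx":0,"ry":0,"rz":0,"tx":0.001,"ty":0,"tz":0,"jaw":0}
  ]
}}

```text
clock: 28.3
tcp_pos: [0.5735, -0.0482, 0.0511]
tcp_rot: [0.007, 1.0, -0.001, -0.001]
wrist_force: [-3.1, 0.5, 1.1]
finger_gap: -0.0001
gripper_force: 1.7
```

Force is rising right where the crossbar should meet the cheek (expected TCP x of about 0.573). I press a little more to confirm.

Emit:
{"method": "move_arm", "body": {
  "deltas": [
    {"rx":0,"ry":0,"rz":0,"tx":0.001,"ty":0,"tz":0,"jaw":0},
    {"rx":0,"ry":0,"rz":0,"tx":0.001,"ty":0,"tz":0,"jaw":0},
    {"rx":0,"ry":0,"rz":0,"tx":0,"ty":0,"tz":0,"jaw":0}
  ]
}}

```text
clock: 28.6
tcp_pos: [0.5736, -0.0484, 0.0504]
tcp_rot: [0.007, 1.0, -0.001, -0.002]
wrist_force: [-6.5, -1.4, 1.4]
finger_gap: -0.0006
gripper_force: 3.3
```

Emit:
{"method": "move_arm", "body": {
  "deltas": [
    {"rx":0,"ry":0,"rz":0,"tx":-0.01,"ty":0,"tz":0,"jaw":0},
    {"rx":0,"ry":0,"rz":0,"tx":-0.02,"ty":0,"tz":0,"jaw":0},
    {"rx":0,"ry":0,"rz":0,"tx":-0.03,"ty":0,"tz":0.02,"jaw":0},
    {"rx":0,"ry":0,"rz":0,"tx":-0.03,"ty":-0.03,"tz":0.04,"jaw":0},
    {"rx":0,"ry":0,"rz":0,"tx":-0.02,"ty":-0.04,"tz":0.04,"jaw":0},
    {"rx":0,"ry":0,"rz":0,"tx":0,"ty":-0.04,"tz":0.04,"jaw":0},
    {"rx":0,"ry":0,"rz":0,"tx":0,"ty":-0.04,"tz":0.03,"jaw":0},
    {"rx":0,"ry":0,"rz":0,"tx":0,"ty":-0.04,"tz":0,"jaw":0},
    {"rx":0,"ry":0,"rz":0,"tx":0,"ty":-0.04,"tz":0,"jaw":0},
    {"rx":0,"ry":0,"rz":0,"tx":0,"ty":-0.04,"tz":0,"jaw":0},
    {"rx":0,"ry":0,"rz":0,"tx":0,"ty":0,"tz":0,"jaw":0}
  ]
}}

```text
clock: 29.7
tcp_pos: [0.4742, -0.307, 0.2046]
tcp_rot: [0.009, 1.0, -0.002, 0.001]
wrist_force: [0.1, 0.5, -0.5]
finger_gap: 0.0
gripper_force: 0.0
```

```bash
python3 - <<'E'
from h import *
print(r.get_state()['tcp_pos'])
a=cv2.imread('pics/top0.png').astype(int)
c=snap('top','topF');snap('side','sideF');b=c['pixels'][:,:,::-1].astype(int)
# expected pixels: crossbar centre & ends, tip; diff vs. original
for n,p in dict(bar=[.592,-.048,.066],barL=[.592,-.025,.062],barR=[.592,-.071,.062],tip=[.693,-.050,.062]).items():
    q=w2px('topF',p);u,v=q.round().astype(int);print(n,q.round(1),'diff',np.abs(b-a)[v-1:v+2,u-1:u+2].mean().round(0))
D=np.abs(b-a).sum(2)>60
for v in range(158,214): print(v,''.join('#' if D[v,u] else '.' for u in range(330,390)))
for n,(u0,u1,v0,v1) in dict(ball=(425,462,240,278),mallet=(305,342,78,155),skittle=(357,378,110,134),block=(248,278,244,284),decoy=(245,272,292,322)).items(): print(n,D[v0:v1,u0:u1].mean().round(2))
E
```

```text
[ 0.4741784  -0.30697887  0.20456534]
bar [358.  196.4] diff 23.0
barL [348.9 196.7] diff 24.0
barR [366.9 196.4] diff 32.0
tip [357.8 157.7] diff 28.0
158 ..........................####......###.....................
159 .........................######....####.....................
160 .........................######....#####....................
161 .........................######....#####....................
162 .........................######....#####....................
163 .........................######....#####....................
164 ..........................#####....#####....................
165 ..........................#####....#####....................
166 ..........................#####....#####....................
167 .........................######....#####....................
168 ..........................#####....######...................
169 ............................................................
170 ............................................................
171 ####..#.....#########.......................................
172 ###.#################.............
[... 2044 characters left out ...]
4 ............................................................
205 ............................................................
206 ............................................................
207 ............................................................
208 ............................................................
209 ............................................................
210 ............................................................
211 ............................................................
212 ............................................................
213 ............................................................
ball 0.0
mallet 0.0
skittle 0.0
block 0.04
decoy 0.0
```

The shaft comes out at far-side columns 355–360 up to row 158, where a fully home tip should be. The crossbar lies against the cheek and the bystanders have not moved.

```bash
python3 -c "
from bench import r
print(r.hand_in())"
```

```text
the job is handed in; nothing more can be done
None
```

The train is coupled and handed in at about 30 s: the carriage is home, the pin was laid flat and retaken, then slid through until its crossbar met the fork; a before/after top-view check showed the other toys unmoved.

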